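Sort out the mixed-up lamp parts

TASK

The three loose white lamp parts have got into one another's trays. Put each one upright in the middle of the tray whose sample, fixed on the dark block at its far end, has the same shape, parking one in the tray without a sample while you make room, so that this spare tray is empty again at the end. Set the parts down rather than drop them, never put one on the bare bench, and leave the bottle and the jar where they are.

Things in the scene. Friction and masses are not known exactly. Their poses are not given: they have to be found in the camera images.
- rose: loose white plastic ceiling rose: a round skirt 58 in diameter and 22 high, a cone narrowing up to 31 high, and above it a neck 30 in diameter that ends 62 above the underside; about 80 g. Origin: centre of the underside, z up along the neck. Gripped by the neck, 46 above the underside. It starts in the wrong tray, within about 10 of the middle. Lengths in mm
- block: loose white plastic terminal housing: a rectangular block 58 (its x) by 40 (its y) by 50 high with three dark screw dots along its x on top; about 120 g. Origin: centre of the underside, z up. Gripped across its 40 sides, 32 above the underside. It starts in the wrong tray, within about 10 of the middle and turned up to 0.5 rad from the tray. Lengths in mm
- holder: loose white plastic lamp holder: an upright tube 34 in diameter, 70 high in all, on a foot flange 44 in diameter and 12 high, with a dark dot on its top; about 90 g. Origin: centre of the underside, z up. Gripped by the tube, 48 above the underside. It starts in the wrong tray, within about 10 of the middle. Lengths in mm
- rose_tray: tray for the ceiling rose: fixed card tray, dark wooden edges. Origin: middle of its square nest, at bench level; x to its far end. Nest 88 x 88 inside, 96 outside; floor 8, walls 14 above the bench. End block x +48 to +124, 96 wide, 14 high; fixed upright on it at x +92, y 0: a white full-size sample of the ceiling rose (top 76 above the bench). Lengths in mm
- block_tray: tray for the terminal housing: fixed card tray, dark wooden edges. Origin: middle of its square nest, at bench level; x to its far end. Nest 88 x 88 inside, 96 outside; floor 8, walls 14 above the bench. End block x +48 to +124, 96 wide, 14 high; fixed upright on it at x +92, y 0: a white full-size sample of the terminal housing (its 58 side along the tray, top 64 above the bench). Lengths in mm
- holder_tray: tray for the lamp holder: fixed card tray, dark wooden edges. Origin: middle of its square nest, at bench level; x to its far end. Nest 88 x 88 inside, 96 outside; floor 8, walls 14 above the bench. End block x +48 to +124, 96 wide, 14 high; fixed upright on it at x +92, y 0: a white full-size sample of the lamp holder (top 84 above the bench). Lengths in mm
- spare_tray: spare tray, empty and with no sample on its end block: fixed card tray, dark wooden edges. Origin: middle of its square nest, at bench level; x to its far end. Nest 88 x 88 inside, 96 outside; floor 8, walls 14 above the bench. End block x +48 to +124, 96 wide, 14 high. Lengths in mm
- bottle: bystander: green glass bottle, 64 in diameter, 190 high, standing loose on the bench to the left of the trays; origin centre of its underside. Leave alone. Lengths in mm
- jar: bystander: clear glass jar with a white lid, 68 in diameter, 80 high, standing loose on the bench to the right of the trays; origin centre of its underside. Leave alone. Lengths in mm
Mind the look-alikes: they are no part of the job. What is shaped like the block but red is not meant. Leave any green look-alike of the rose alone.

How it is judged (in metres and radians):
On the way, in this order (a step that is already met when the one before it is completed fails the run):
1. one of the three parts has been parked, standing and released, in the spare tray (((horizontal distance between rose and spare_tray below 0.03 m and z of rose in the frame of spare_tray between 0.005 and 0.011 m and angle between rose's own z axis and vertical below 0.1 rad and linear speed of rose below 0.02 m/s and angular speed of rose below 0.2 rad/s and contact force between rose and the fingers below 0.05 N) or (horizontal distance between block and spare_tray below 0.03 m and z of block in the frame of spare_tray between 0.005 and 0.011 m and angle between block's own z axis and vertical below 0.1 rad and linear speed of block below 0.02 m/s and angular speed of block below 0.2 rad/s and contact force between block and the fingers below 0.05 N) or (horizontal distance between holder and spare_tray below 0.03 m and z of holder in the frame of spare_tray between 0.005 and 0.011 m and angle between holder's own z axis and vertical below 0.1 rad and linear speed of holder below 0.02 m/s and angular speed of holder below 0.2 rad/s and contact force between holder and the fingers below 0.05 N))), for 0.2 s.
2. each part stands in the tray with its own sample (horizontal distance between rose and rose_tray below 0.015 m and z of rose in the frame of rose_tray between 0.005 and 0.011 m and angle between each of rose, block, holder's own z axis and vertical below 0.1 rad and linear speed of each of rose, block, holder below 0.02 m/s and angular speed of each of rose, block, holder below 0.2 rad/s and contact force between each of rose, block, holder and the fingers below 0.05 N and horizontal distance between block and block_tray below 0.015 m and z of block in the frame of block_tray between 0.005 and 0.011 m and horizontal distance between holder and holder_tray below 0.015 m and z of holder in the frame of holder_tray between 0.005 and 0.011 m), for 0.2 s.
At the end, for the whole second after the job is handed in: rose, terminal housing and lamp holder each stand in the tray with their own sample: centre within 15 mm of the nest's middle, underside on the tray floor (8 mm above the bench, within 3 mm), upright within 0.1 rad, at rest and released; so the spare tray is empty (all of step 2); the robot touches nothing.
It fails at once if a part is put on the bare bench (height (world z) of any of rose, block, holder below 0.004 m).
It fails at once if a part is dropped (falls faster than 0.7 m/s, some 25 mm, out of the fingers) ((linear speed of rose above 0.7 m/s and contact force between rose and the fingers below 0.05 N) or (linear speed of block above 0.7 m/s and contact force between block and the fingers below 0.05 N) or (linear speed of holder above 0.7 m/s and contact force between holder and the fingers below 0.05 N)).
It fails at once if the bottle or the jar is moved by more than 20 mm (distance of any of bottle, jar from where it was at the start of the episode above 0.02 m).
It also fails if it takes over 112 s, if anything falls off the work surface, if the arm or the gripper's body presses on something with over 40 N, if the wrist force passes 120 N, or if a joint passes its speed limit or range.

ROBOT

A 6-joint arm with a two-finger parallel gripper is mounted at the origin on the work surface. World frame = base frame: x ahead of the robot, y to its left, z up, the work surface at z = 0. Lengths are in m, angles in degrees, forces in N, time in s.
With the tool pointing down it reaches from about 0.25 to 0.725 m from the base axis. Payload 9.7 kg.
Tool frame: the origin (TCP) lies between the finger pads; the fingertips stand 25 mm ahead of it and the grasp point (between the pads) lies 6 mm ahead of it; z points along the fingers, y is the line along which they close (so a half turn about z gives the same grasp; the last joint's range is limited). The gripper opens to 85 mm and grips with 20 to 120 N. Pads are 22 mm wide; open, the fingers measure 114 mm over their backs; the gripper's body (76 mm by 85 mm) begins 54 mm behind the grasp point. The pads swing forward as they close: fully open they stand 13 mm farther back than shut.
Start: joints at [77.177, 4.979, 10.078, 95.1, 0, 90], TCP at [0.122, 0.536, 0.256] pointing down, gripper open.
Joint ranges: [-179.16, 179.16], [-48.56, 103.87], [-65.8, 70.77], [-126.05, 130.52], [-82.76, 87.17], [-180, 180]. Speed limits (degrees/s): [127.2, 127.2, 147.25, 180, 180, 180].

INTERFACE

Orientations are given as [roll, pitch, yaw] about the fixed x, y, z axes, in that order (R = Rz(yaw) Ry(pitch) Rx(roll)).
In Python, from workcell import bot gives the robot as it stands. The module is installed in compiled form; this text tells all that it offers.
- The arm moves only by the shell command python3 -m pendant 'ROWS' [FORCE]. ROWS is rows parted by semicolons, their numbers by spaces, 1 to 5 of them, each of 5 numbers: dx, dy, dz in m, then a turn about the tool's z in degrees, then the finger opening in m; each row is the pose to reach, as a shift and turn from the pose commanded when the command began, along the tool's axes at that moment; what a row does not reach only later rows make up. A row lasts 1/12 s, in which the tool goes at most 0.0417 m and 7.16 degrees, less where a joint would pass 70% of its speed; a pose out of reach is approached as far as the arm can. The fingers move at their own pace and stop on an object; FORCE is the grip in N (left out, the last holds). Time passes only in rows, so rows that do not move let the fingers close. It prints the time, the measured TCP pose, the force, the opening and the grip force at its end.
- bot.get_obs(): the state, without advancing time (a new reading comes with each control period).
- bot.camera(name): name is "scene" or "side" or "wrist"; returns the picture (480x640x3 uint8, blue, green, red); there is no depth.
- bot.camera_info(name): a dict with "mtx" (3x3 intrinsics, pixels), "extrinsics" (4x4, takes a point from camera to world coordinates). Camera axes: x right, y down, z forward; pixel columns grow to the right and rows downward; lengths in m; the calibration is good to about 2 mm. A picture is of the moment at which its call begins: read the wrist's pose just before it. camera_info takes no time and is no camera call; for the wrist camera it gives the pose at the moment of the call.
- bot.job_done(): hands the job in; it is judged then, once.
The state is a dict: "time": time; "q": joint angles; "qd": joint speeds; "joint_efforts": joint torques, N m; "ee_pos": TCP position; "tcp_rot": TCP orientation; "wrist_force": force on the tool from outside, world axes, zero at the start; "torque": the same for the moment, N m; "opening": finger opening in m; "grasp_force": force on a finger pad.
Only numpy, scipy, OpenCV 4.12 (cv2) and the standard library are available. Lean on these libraries where they do the work, as an engineer would, in place of code of your own. Each camera call takes 0.05 s, during which the arm holds its last target. There are 200 camera calls.

## Working session

There is one attempt and no reset: what is moved stays moved. The work goes in short steps, Python scripts to look and compute and a shell command to move; the robot and the scene stay as the last step left them, time stands still between calls to the robot, and variables do not carry over. Pictures are saved under pics/ and viewed, at most 14 in all, crops included, and the job is handed in when it is done.

```bash
mkdir -p pics
python3 - <<'E'
from workcell import bot
import cv2
o=bot.get_obs();print(o['time'],o['ee_pos'],o['tcp_rot'],o['opening'])
for n in("scene","side"):
    cv2.imwrite(f"pics/{n}0.png",bot.camera(n));i=bot.camera_info(n);print(n,i['mtx'],i['extrinsics'])
E
```

```text
0.0 [0.12200547 0.53609483 0.25557884] [-1.79922647e+02 -1.80513280e-03  1.67176364e+02] 0.08539163651895157
scene [[531.24074229   0.         324.30270209]
 [  0.         531.24074229 238.42593241]
 [  0.           0.           1.        ]] [[ 0.0896664   0.82205863 -0.56229846  1.21746633]
 [ 0.99594332 -0.0697333   0.05686978 -0.05179245]
 [ 0.00753937 -0.5651167  -0.82497653  1.03429347]
 [ 0.          0.          0.          1.        ]]
side [[518.84850524   0.         309.97758428]
 [  0.         518.84850524 241.8158856 ]
 [  0.           0.           1.        ]] [[ 0.98218364 -0.13152997  0.13422058  0.3373502 ]
 [-0.18756466 -0.64200272  0.74340568 -0.98082554]
 [-0.01161015 -0.75533593 -0.65523494  0.90483699]
 [ 0.          0.          0.          1.        ]]
```

View pics/scene0.png

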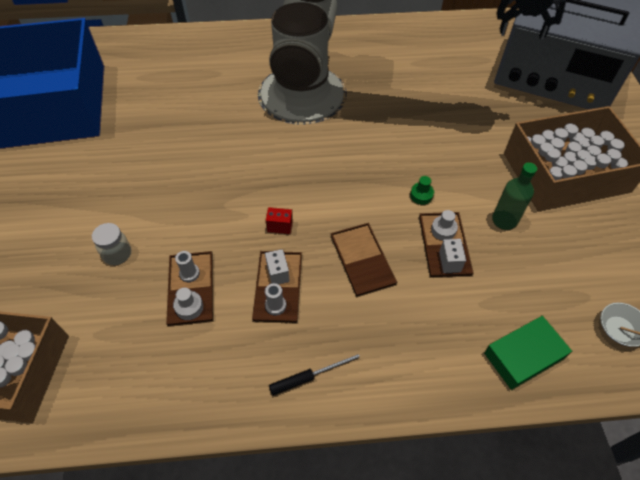

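View pics/side0.png

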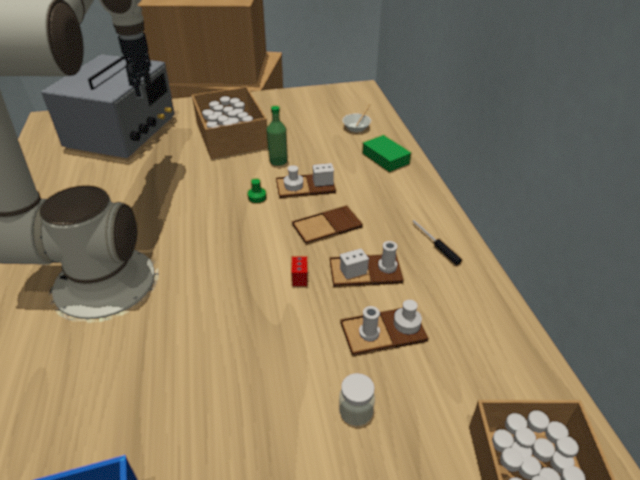

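The scene view, left to right, shows:
- The rose tray near (190,287), holding the holder.
- The holder tray near (278,286), holding the block.
- The spare tray near (363,258), empty.
- The block tray near (446,243), holding the rose.

The jar is at (110,243) and the bottle at (513,205). I'll enlarge the tray area to read positions.

Run:
```python
import cv2
a=cv2.imread("pics/scene0.png")
for n,(x,y) in {"cA":(155,230),"cB":(320,195)}.items():
    cv2.imwrite(f"pics/{n}.png",cv2.resize(a[y:y+110,x:x+160],None,fx=5,fy=5,interpolation=cv2.INTER_CUBIC))
```

```text
(no output)
```

View pics/cA.png

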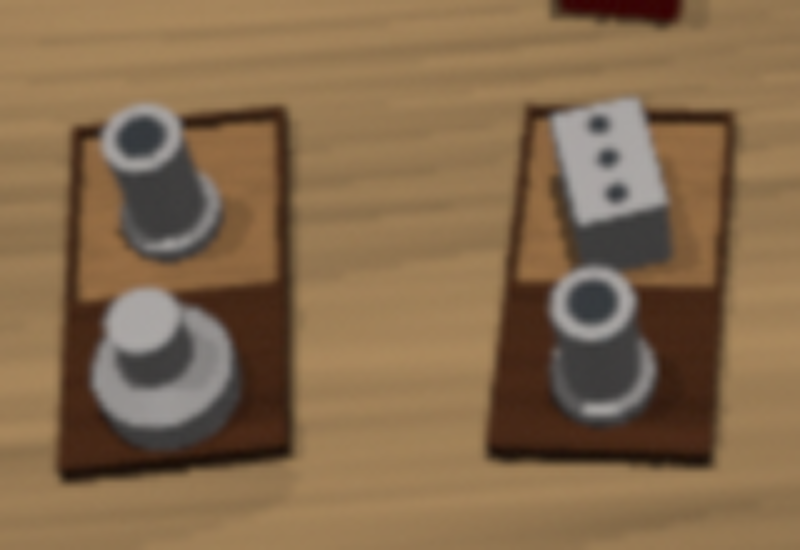

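View pics/cB.png

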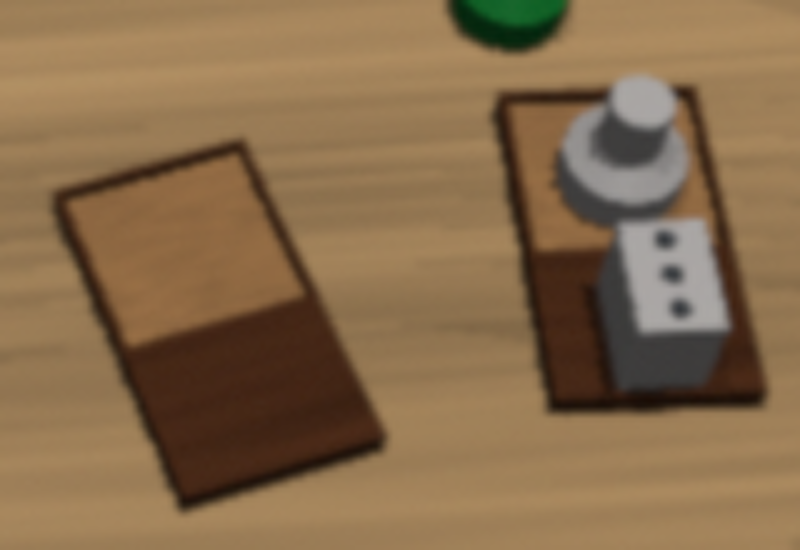

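Corners and part tops can be read off both crops, so I'll fit the trays and parts to those pixels.

```bash
cat > h.py <<'E'
import numpy as np
from workcell import bot
def ray(px,z,i):
    T=i['extrinsics'];p=np.atleast_2d(np.array(px,float))
    d=np.c_[p,np.ones(len(p))]@np.linalg.inv(i['mtx']).T@T[:3,:3].T;o=T[:3,3]
    return (o+d*((z-o[2])/d[:,2])[:,None])[:,:2]
def rel(x,y,z,yaw=None):
    "rows shift to bring TCP to x,y,z (world) with tool yaw (mod 180)"
    o=bot.get_obs();a=np.radians(o['tcp_rot'][2]);d=np.array([x,y,z])-o['ee_pos']
    t=0 if yaw is None else -((yaw-o['tcp_rot'][2]+90)%180-90)
    print("d tool",np.round([np.cos(a)*d[0]+np.sin(a)*d[1],np.sin(a)*d[0]-np.cos(a)*d[1],-d[2]],4),"turn",round(t,1),"q6",round(o['q'][5],1))
E
python3 - <<'E'
from h import *
i=bot.camera_info("scene")
f=lambda p,o:(np.array(p)+.5)/5-.5+o
A=(155,230);B=(320,195)
L=np.array([[-.048,-.048],[-.048,.048],[.124,.048],[.124,-.048]])
for n,o,p in(("rose",A,[(72,128),(288,107),(292,447),(62,468)]),("holder",A,[(530,106),(733,113),(712,455),(490,452)]),
 ("spare",B,[(55,193),(242,142),(384,437),(182,500)]),("block",B,[(498,95),(693,90),(765,395),(550,402)])):
    w=ray(f(p,o),.014,i);m=w.mean(0);l=L-L.mean(0);d=w-m
    a=np.arctan2((l[:,0]*d[:,1]-l[:,1]*d[:,0]).sum(),(l*d).sum())
    R=np.array([[np.cos(a),-np.sin(a)],[np.sin(a),np.cos(a)]]);t=m-R@L.mean(0)
    print(n,t.round(4),"deg",np.degrees(a).round(1),"res",np.abs(L@R.T+t-w).max().round(4))
print("holder part",ray(f([(143,138)],A),.078,i).round(4))
print("rose part",ray(f([(643,102)],B),.070,i).round(4))
b=ray(f([(551,114),(640,97),(667,205),(578,224),(608,158)],A),.058,i)
v=b[3]+b[2]-b[0]-b[1];print("block",b[:4].mean(0),b[4],np.degrees(np.arctan2(v[1],v[0])),np.linalg.norm(v)/2)
bot.get_obs();rel(0.5,0.2,0.2,0)
E
```

```text
rose [ 0.5842 -0.2864] deg 2.2 res 0.0015
holder [ 0.5977 -0.0894] deg -6.7 res 0.0016
spare [0.5435 0.0913] deg 13.6 res 0.0012
block [0.5191 0.2978] deg -2.8 res 0.0007
holder part [[ 0.5885 -0.289 ]]
rose part [[0.5197 0.3012]]
block [ 0.6033547  -0.09311873] [ 0.6026905  -0.09349173] 9.514991293490214 0.05725805114669341
d tool [-0.4431 -0.2439  0.0556] turn -12.8 q6 90.0
```

Run:
```python
from h import *
i=bot.camera_info("scene");s=bot.camera_info("side")
print("bottle",ray([(508,225)],0,i),ray([(278,162)],0,s),"side check rose/holder part",ray([(293,171)],.07,s),ray([(371,312)],.078,s))
rel(0.5197,0.3012,0.256,-2.8)
```

```text
bottle [[0.51085857 0.46404216]] [[0.49521548 0.45415317]] side check rose/holder part [[0.51896628 0.28584198]] [[ 0.59010042 -0.28940688]]
d tool [-4.399e-01 -1.408e-01 -4.000e-04] turn -10.0 q6 90.0
```

```bash
T='-0.2 -0.064 0 -10 0.085'; python3 -m pendant '-0.2 -0.064 0 -10 0.085;-0.2 -0.064 0 -10 0.085;-0.2 -0.064 0 -10 0.085;-0.2 -0.064 0 -10 0.085;-0.2 -0.064 0 -10 0.085' 40; python3 -c "
from h import *
rel(0.5197,0.3012,0.256,-2.8)"
```

```text
time: 0.52
ee_pos: [0.2999, 0.4307, 0.256]
tcp_rot: [-180.0, -0.0, 177.2]
wrist_force: [1.2, 0.7, 0.7]
opening: 0.0852
grasp_force: 0.0
d tool [-0.2259 -0.1186  0.    ] turn 0.0 q6 57.9
```

```bash
python3 -m pendant '-0.17 -0.09 0 0 0.085;-0.17 -0.09 0 0 0.085;-0.17 -0.09 0 0 0.085;-0.17 -0.09 0 0 0.085;-0.17 -0.09 0 0 0.085'; python3 -m pendant '-0.056 -0.0286 0 0 0.085;-0.056 -0.0286 0 0 0.085;-0.056 -0.0286 0.02 0 0.085'
python3 - <<'E'
from h import *
import cv2
rel(0.5197,0.3012,0.256,-2.8)
i=bot.camera_info("wrist");cv2.imwrite("pics/w1.png",bot.camera("wrist"))
T=i['extrinsics'];print(T.round(3))
for p in([.5197,.3012,.07],[.5191,.2978,.008]):
    c=i['mtx']@(T[:3,:3].T@(np.array(p)-T[:3,3]));print((c/c[2])[:2])
E
```

```text
time: 0.93
ee_pos: [0.4667, 0.3313, 0.2556]
tcp_rot: [-180.0, -0.0, 177.1]
wrist_force: [-0.5, 0.3, -0.6]
opening: 0.0847
grasp_force: 0.0
time: 1.18
ee_pos: [0.5226, 0.3003, 0.2383]
tcp_rot: [179.9, 0.2, 177.0]
wrist_force: [0.5, 0.6, 0.6]
opening: 0.0847
grasp_force: 0.0
d tool [ 0.0029  0.0008 -0.0177] turn -0.2 q6 32.9
[[ 0.053  0.951  0.305  0.445]
 [ 0.999 -0.051 -0.014  0.305]
 [ 0.002  0.306 -0.952  0.355]
 [ 0.     0.     0.     1.   ]]
[315.14498109 218.7947101 ]
[311.32695064 200.77263002]
```

View pics/w1.png

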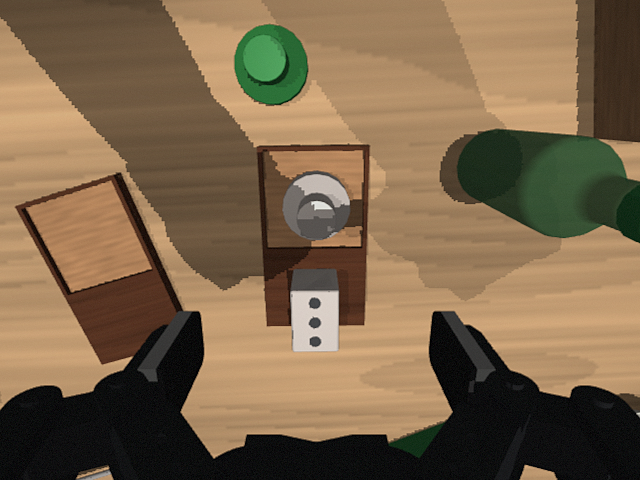

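The wrist view has the rose in the block tray near (316,210), the spare tray on the left and the bottle well to the right. I'll enlarge it to get the neck centre.

```bash
python3 -c "
import cv2
a=cv2.imread('pics/w1.png')[140:260,250:380];cv2.imwrite('pics/w1c.png',cv2.resize(a,None,fx=5,fy=5,interpolation=cv2.INTER_CUBIC))"
```

```text
(no output)
```

View pics/w1c.png

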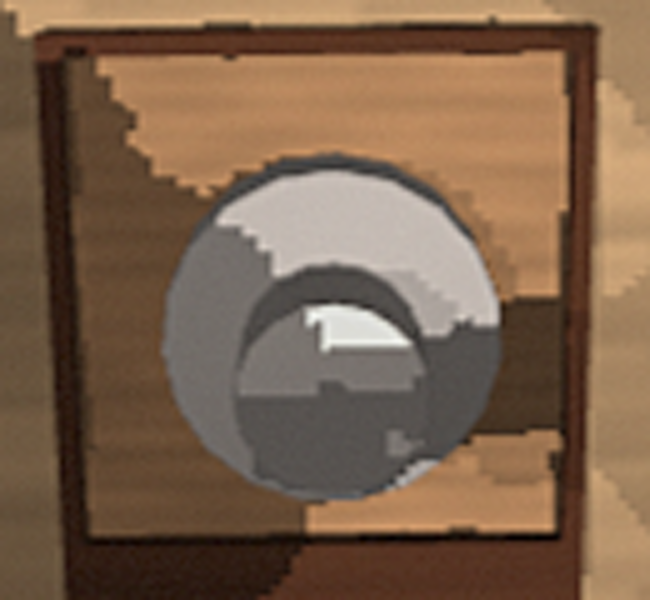

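The enlarged neck centre is at (316.2,220), and the scene fit predicted (315.1,218.8), so they agree within about 1 mm. Descending.

```bash
python3 -m pendant '0.002 0 0.03 0 0.085;0.002 0 0.07 0 0.085;0.002 0 0.11 0 0.085;0.002 0 0.14 0 0.085;0.002 0 0.14 0 0.085'; python3 -c "
from h import *
rel(0.5197,0.3012,0.060,-2.8)"
```

```text
time: 1.65
ee_pos: [0.513, 0.301, 0.0892]
tcp_rot: [-179.7, -0.5, 177.2]
wrist_force: [-0.7, -0.9, -1.0]
opening: 0.0851
grasp_force: 0.0
d tool [-0.0067  0.0005  0.0292] turn 0.0 q6 33.2
```

```bash
python3 -m pendant '0 0 0 0 0.085;0 0 0 0 0.085'; python3 -c "
from h import *
rel(0.5197,0.3012,0.060,-2.8)"
```

```text
time: 1.82
ee_pos: [0.517, 0.3031, 0.0986]
tcp_rot: [179.9, 0.1, 177.2]
wrist_force: [0.4, 1.0, 0.9]
opening: 0.0853
grasp_force: 0.0
d tool [-0.0027 -0.0018  0.0386] turn -0.0 q6 33.2
```

```bash
python3 -m pendant '-0.001 -0.001 0.012 0 0.085;-0.001 -0.001 0.024 0 0.085;-0.001 -0.001 0.036 0 0.085;-0.001 -0.001 0.036 0 0.085;-0.001 -0.001 0.036 0 0.085';python3 -m pendant '0 0 0 0 0.085;0 0 0 0 0.085;0 0 0 0 0.085'; python3 -c "
from h import *
rel(0.5197,0.3012,0.060,-2.8)"
```

```text
time: 2.23
ee_pos: [0.517, 0.3011, 0.0592]
tcp_rot: [-179.9, -0.1, 177.2]
wrist_force: [-0.8, -0.2, 1.0]
opening: 0.0849
grasp_force: 0.0
time: 2.48
ee_pos: [0.5178, 0.3016, 0.0609]
tcp_rot: [180.0, 0.0, 177.2]
wrist_force: [-0.3, 0.3, 0.2]
opening: 0.085
grasp_force: 0.0
d tool [-0.0019 -0.0003  0.0009] turn -0.0 q6 33.0
```

Close on it, gripping with the small x correction.

```bash
python3 -m pendant '-0.002 0 0 0 0.06;-0.002 0 0 0 0.04;-0.002 0 0 0 0.02;-0.002 0 0 0 0.02;-0.002 0 0 0 0.02' 40;python3 -m pendant '0 0 0 0 0.02;0 0 0 0 0.02;0 0 0 0 0.02;0 0 0 0 0.02;0 0 0 0 0.02'; python3 -c "
from h import *
rel(0.5197,0.3012,0.060,-2.8)"
```

```text
time: 2.9
ee_pos: [0.5201, 0.3014, 0.0622]
tcp_rot: [180.0, 0.1, 177.2]
wrist_force: [0.9, 0.2, 1.6]
opening: 0.0284
grasp_force: 87.5
time: 3.32
ee_pos: [0.5201, 0.3015, 0.0622]
tcp_rot: [179.9, 0.1, 177.2]
wrist_force: [-2.2, -2.6, 10.9]
opening: 0.0281
grasp_force: 99.6
d tool [ 0.0004 -0.0003  0.0022] turn -0.0 q6 32.9
```

```bash
python3 -m pendant '0 0 -0.01 0 0.02;0 0 -0.025 0 0.02;0 0 -0.05 0 0.02;0 0 -0.07 0 0.02;0 0 -0.09 0 0.02';python3 -m pendant '0 0 0 0 0.02;0 0 0 0 0.02;0 0 0 0 0.02'
python3 - <<'E'
from h import *
import cv2
cv2.imwrite("pics/s1.png",bot.camera("side")[80:260,200:440].repeat(3,0).repeat(3,1))
rel(0.5435,0.0913,0.155,13.6)
E
```

```text
time: 3.73
ee_pos: [0.5194, 0.3013, 0.1516]
tcp_rot: [-180.0, -0.0, 177.2]
wrist_force: [0.6, 0.4, -1.5]
opening: 0.0284
grasp_force: 97.0
time: 3.98
ee_pos: [0.5192, 0.3012, 0.1494]
tcp_rot: [-180.0, -0.1, 177.2]
wrist_force: [0.0, -0.3, -1.4]
opening: 0.0286
grasp_force: 97.0
d tool [-0.0348 -0.2083 -0.0061] turn -16.4 q6 32.9
```

View pics/s1.png

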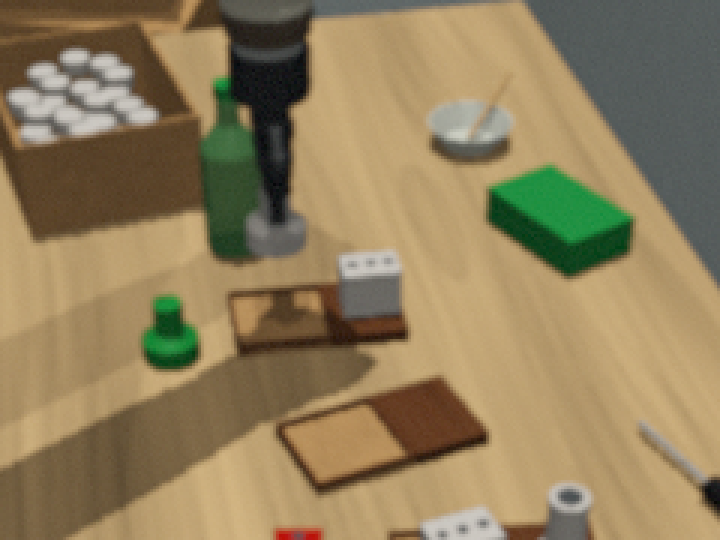

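The rose is gripped upright over the block tray at about (275,230), and the tray below it is empty. On to the spare tray.

```bash
python3 -m pendant '-0.006 -0.035 -0.005 -5 0.02;-0.012 -0.07 -0.005 -10 0.02;-0.02 -0.105 -0.005 -16.4 0.02;-0.026 -0.14 -0.005 -16.4 0.02;-0.03 -0.17 -0.005 -16.4 0.02'; python3 -m pendant '0 0 0 0 0.02;0 0 0 0 0.02;0 0 0 0 0.02;0 0 0 0 0.02'; python3 -c "
from h import *
rel(0.5435,0.0913,0.065,13.6)"
```

```text
time: 4.45
ee_pos: [0.5406, 0.1279, 0.1538]
tcp_rot: [-180.0, -0.1, -166.4]
wrist_force: [1.4, -0.2, -0.8]
opening: 0.0282
grasp_force: 97.2
time: 4.78
ee_pos: [0.5408, 0.1308, 0.1546]
tcp_rot: [180.0, -0.1, -166.4]
wrist_force: [0.5, 0.7, -1.2]
opening: 0.0278
grasp_force: 97.2
d tool [ 0.0067 -0.039   0.0896] turn 0.0 q6 -0.0
```

```bash
python3 -m pendant '0.0035 -0.02 0 0 0.02;0.0067 -0.039 0.01 0 0.02;0.0067 -0.039 0.04 0 0.02;0.0067 -0.039 0.065 0 0.02;0.0067 -0.039 0.08 0 0.02'; python3 -m pendant '0 0 0 0 0.02;0 0 0 0 0.02;0 0 0 0 0.02;0 0 0 0 0.02'; python3 -c "
from h import *
rel(0.5435,0.0913,0.063,13.6)"
```

```text
time: 5.2
ee_pos: [0.5426, 0.0913, 0.0723]
tcp_rot: [180.0, -0.2, -166.4]
wrist_force: [-1.1, 0.6, -0.9]
opening: 0.0285
grasp_force: 97.3
time: 5.53
ee_pos: [0.5445, 0.0912, 0.0769]
tcp_rot: [-180.0, 0.1, -166.4]
wrist_force: [1.1, 0.0, -1.0]
opening: 0.0283
grasp_force: 97.3
d tool [0.001  0.0003 0.0139] turn 0.0 q6 -4.1
```

```bash
python3 -m pendant '0 0 0.004 0 0.02;0 0 0.008 0 0.02;0 0 0.012 0 0.02;0 0 0.012 0 0.02;0 0 0.012 0 0.02'; python3 -m pendant '0 0 0.001 0 0.02;0 0 0.001 0 0.02;0 0 0.001 0 0.02';python3 -m pendant '0 0 0.001 0 0.02;0 0 0.001 0 0.02;0 0 0.001 0 0.02'
```

```text
time: 5.95
ee_pos: [0.5435, 0.0905, 0.063]
tcp_rot: [-180.0, -0.0, -166.4]
wrist_force: [0.2, -0.5, -1.3]
opening: 0.028
grasp_force: 97.4
time: 6.2
ee_pos: [0.5438, 0.0906, 0.0623]
tcp_rot: [180.0, 0.0, -166.4]
wrist_force: [0.4, 0.0, -0.7]
opening: 0.0283
grasp_force: 97.5
time: 6.45
ee_pos: [0.5438, 0.0905, 0.0623]
tcp_rot: [-180.0, 0.0, -166.4]
wrist_force: [-4.1, -1.0, 6.9]
opening: 0.0285
grasp_force: 99.4
```

Touchdown shows as 6.9 N upward. Releasing, holding still, then going up.

```bash
python3 -m pendant '0 0 0 0 0.035;0 0 0 0 0.05;0 0 0 0 0.07;0 0 0 0 0.085;0 0 0 0 0.085'; python3 -m pendant '0 0 0 0 0.085;0 0 0 0 0.085;0 0 0 0 0.085';python3 -m pendant '0 0 -0.02 0 0.085;0 0 -0.05 0 0.085;0 0 -0.08 0 0.085;0 0 -0.11 0 0.085;0 0 -0.11 0 0.085';python3 - <<'E'
from h import *
rel(0.603,-0.0933,0.17,9.5)
E
```

```text
time: 6.87
ee_pos: [0.5437, 0.0906, 0.0611]
tcp_rot: [180.0, -0.0, -166.4]
wrist_force: [-0.4, 0.1, -0.2]
opening: 0.0814
grasp_force: 0.0
time: 7.12
ee_pos: [0.5437, 0.0906, 0.0612]
tcp_rot: [180.0, -0.0, -166.4]
wrist_force: [0.4, 0.2, 0.9]
opening: 0.0851
grasp_force: 0.0
time: 7.53
ee_pos: [0.5457, 0.0909, 0.1776]
tcp_rot: [-180.0, 0.5, -166.4]
wrist_force: [0.5, 0.1, 1.0]
opening: 0.0846
grasp_force: 0.0
d tool [-0.0125 -0.1925  0.0076] turn 4.1 q6 -4.1
```

```bash
python3 -m pendant '-0.002 -0.03 0 1 0.085;-0.005 -0.07 0 4.1 0.085;-0.007 -0.11 0 4.1 0.085;-0.01 -0.15 0 4.1 0.085;-0.0125 -0.1875 0 4.1 0.085'; python3 -m pendant '0 0 0.015 0 0.085;0 0 0.015 0 0.085;0 0 0.015 0 0.085;0 0 0.015 0 0.085'
python3 - <<'E'
from h import *
import cv2
rel(0.603,-0.0933,0.17,9.5)
i=bot.camera_info("wrist");cv2.imwrite("pics/w2.png",bot.camera("wrist"))
T=i['extrinsics']
for p in([.603,-.0933,.058],[.5977,-.0894,.008],[.5435,.0913,.07]):
    c=i['mtx']@(T[:3,:3].T@(np.array(p)-T[:3,3]));print((c/c[2])[:2])
E
```

```text
time: 7.95
ee_pos: [0.6003, -0.0907, 0.1712]
tcp_rot: [-180.0, 0.0, -170.5]
wrist_force: [0.2, 0.4, 0.7]
opening: 0.0849
grasp_force: 0.0
time: 8.28
ee_pos: [0.5997, -0.0879, 0.1566]
tcp_rot: [180.0, -0.0, -170.5]
wrist_force: [-0.2, 0.4, 0.1]
opening: 0.0851
grasp_force: 0.0
d tool [-0.0023 -0.0058 -0.0134] turn 0.0 q6 -17.9
[304.01698484 258.1484617 ]
[312.6948178  227.34998253]
[662.29776468 216.38427916]
```

View pics/w2.png

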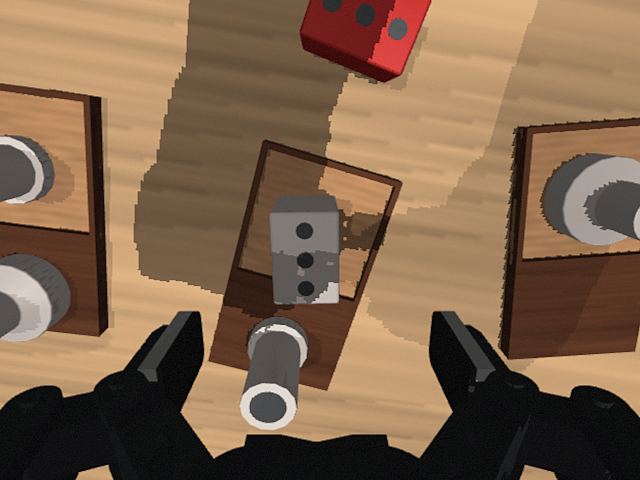

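The wrist view has the block's middle dot at (305,260), against a prediction of (304,258), with its sides lined up with the fingers. The rose stands in the spare tray on the right. Descending.

```bash
python3 -m pendant '-0.0025 -0.0058 0.01 0 0.085;-0.0025 -0.0058 0.04 0 0.085;-0.0025 -0.0058 0.07 0 0.085;-0.0025 -0.0058 0.09 0 0.085;-0.0025 -0.0058 0.09 0 0.085'; python3 -m pendant '0 0 0 0 0.085;0 0 0 0 0.085;0 0 0 0 0.085;0 0 0 0 0.085'; python3 -c "
from h import *
rel(0.603,-0.0933,0.046,9.5)"
```

```text
time: 8.75
ee_pos: [0.601, -0.0932, 0.0612]
tcp_rot: [179.9, -0.4, -170.5]
wrist_force: [0.0, 1.2, -0.8]
opening: 0.0847
grasp_force: 0.0
time: 9.08
ee_pos: [0.6043, -0.0941, 0.0682]
tcp_rot: [-179.9, 0.2, -170.5]
wrist_force: [-0.5, 0.4, 0.5]
opening: 0.0849
grasp_force: 0.0
d tool [0.0011 0.001  0.0222] turn -0.0 q6 -18.3
```

```bash
python3 -m pendant '0 0 0.008 0 0.085;0 0 0.014 0 0.085;0 0 0.02 0 0.085;0 0 0.02 0 0.085;0 0 0.02 0 0.085'; python3 -m pendant '0 0 0 0 0.06;0 0 0 0 0.045;0 0 0 0 0.03;0 0 0 0 0.03;0 0 0 0 0.03';  python3 -m pendant '0 0 0 0 0.03;0 0 0 0 0.03;0 0 0 0 0.03'; python3 -m pendant '0 0 -0.01 0 0.03;0 0 -0.03 0 0.03;0 0 -0.06 0 0.03;0 0 -0.09 0 0.03;0 0 -0.11 0 0.03';python3 -m pendant '0 0 0 0 0.03;0 0 0 0 0.03;0 0 0 0 0.03';python3 -c "
from h import *
rel(0.5191,0.2978,0.157,-2.8)"
```

```text
time: 9.5
ee_pos: [0.6029, -0.094, 0.0455]
tcp_rot: [180.0, -0.1, -170.5]
wrist_force: [-0.2, 0.2, 0.1]
opening: 0.0851
grasp_force: 0.0
time: 9.92
ee_pos: [0.6036, -0.0941, 0.0467]
tcp_rot: [-180.0, 0.0, -170.5]
wrist_force: [1.2, -0.0, 3.1]
opening: 0.0396
grasp_force: 41.1
time: 10.17
ee_pos: [0.6036, -0.0941, 0.0467]
tcp_rot: [-180.0, 0.0, -170.5]
wrist_force: [1.3, -0.4, 4.2]
opening: 0.0396
grasp_force: 41.1
time: 10.58
ee_pos: [0.6035, -0.0941, 0.1595]
tcp_rot: [-180.0, 0.1, -170.5]
wrist_force: [1.3, -0.6, -1.1]
opening: 0.0396
grasp_force: 40.6
time: 10.83
ee_pos: [0.6029, -0.094, 0.1554]
tcp_rot: [180.0, -0.1, -170.5]
wrist_force: [0.2, 0.3, -2.0]
opening: 0.0396
grasp_force: 40.6
d tool [ 0.0181  0.4003 -0.0016] turn 12.3 q6 -18.3
```

```bash
python3 -m pendant '0.001 0.02 0 2 0.03;0.003 0.055 0 5 0.03;0.005 0.09 0 8 0.03;0.006 0.13 0 12.3 0.03;0.007 0.17 0 12.3 0.03';python3 -m pendant '0 0.04 0 0 0.03;0 0.08 0 0 0.03;0 0.115 0 0 0.03;0 0.14 0 0 0.03;0 0.16 0 0 0.03';python3 -m pendant '0 0 0 0 0.03;0 0 0 0 0.03;0 0 0 0 0.03;0 0 0 0 0.03';python3 -c "
from h import *
rel(0.5191,0.2978,0.157,-2.8)"
```

```text
time: 11.25
ee_pos: [0.567, 0.0735, 0.1544]
tcp_rot: [-180.0, -0.2, 176.9]
wrist_force: [0.5, -0.3, -0.8]
opening: 0.0395
grasp_force: 40.7
time: 11.67
ee_pos: [0.5752, 0.2345, 0.1542]
tcp_rot: [-179.9, -0.2, 177.3]
wrist_force: [0.7, 0.5, -1.4]
opening: 0.0393
grasp_force: 40.6
time: 12.0
ee_pos: [0.5761, 0.2312, 0.1557]
tcp_rot: [-180.0, -0.1, 177.1]
wrist_force: [0.9, -0.2, -1.5]
opening: 0.0398
grasp_force: 40.7
d tool [ 0.0603  0.0636 -0.0013] turn -0.1 q6 24.8
```

```bash
python3 -m pendant '0.025 0.025 0 0 0.03;0.05 0.05 0 0 0.03;0.0603 0.0636 0 0 0.03;0.0603 0.0636 0.02 0 0.03;0.0603 0.0636 0.04 0 0.03';python3 -m pendant '0 0 0.015 0 0.03;0 0 0.03 0 0.03;0 0 0.045 0 0.03;0 0 0.052 0 0.03;0 0 0.052 0 0.03';python3 -m pendant '0 0 0 0 0.03;0 0 0 0 0.03;0 0 0 0 0.03;0 0 0 0 0.03';python3 -c "
from h import *
rel(0.5191,0.2978,0.047,-2.8)"
```

```text
time: 12.42
ee_pos: [0.5194, 0.2991, 0.1173]
tcp_rot: [179.9, 0.2, 177.2]
wrist_force: [0.8, 0.0, -1.5]
opening: 0.0397
grasp_force: 40.8
time: 12.83
ee_pos: [0.5186, 0.2974, 0.0625]
tcp_rot: [-179.9, -0.1, 177.1]
wrist_force: [-0.7, -0.7, -0.9]
opening: 0.0394
grasp_force: 40.8
time: 13.17
ee_pos: [0.5197, 0.2989, 0.0653]
tcp_rot: [180.0, 0.1, 177.2]
wrist_force: [0.1, 0.4, -2.2]
opening: 0.0395
grasp_force: 40.8
d tool [ 0.0005 -0.0012  0.0183] turn -0.0 q6 32.7
```

```bash
python3 -m pendant '0 -0.001 0.006 0 0.03;0 -0.001 0.011 0 0.03;0 -0.001 0.015 0 0.03;0 -0.001 0.017 0 0.03;0 -0.001 0.017 0 0.03';python3 -m pendant '0 0 0 0 0.03;0 0 0 0 0.03;0 0 0 0 0.03;0 0 0 0 0.03'
```

```text
time: 13.58
ee_pos: [0.5189, 0.2977, 0.0469]
tcp_rot: [-180.0, -0.0, 177.2]
wrist_force: [-0.1, 1.0, -1.9]
opening: 0.0396
grasp_force: 40.8
time: 13.92
ee_pos: [0.5192, 0.2978, 0.0472]
tcp_rot: [-180.0, -0.0, 177.2]
wrist_force: [0.2, 0.0, -1.7]
opening: 0.0398
grasp_force: 40.8
```

```bash
python3 -m pendant '0 0 0.001 0 0.03;0 0 0.001 0 0.03;0 0 0.001 0 0.03;0 0 0.001 0 0.03'; python3 -m pendant '0 0 0 0 0.045;0 0 0 0 0.06;0 0 0 0 0.085;0 0 0 0 0.085;0 0 0 0 0.085'; python3 -m pendant '0 0 0 0 0.085;0 0 0 0 0.085;0 0 0 0 0.085';python3 -m pendant '0 0 -0.02 0 0.085;0 0 -0.05 0 0.085;0 0 -0.09 0 0.085;0 0 -0.13 0 0.085;0 0 -0.14 0 0.085';python3 -c "
from h import *
rel(0.5885,-0.289,0.19,2.2)"
```

```text
time: 14.25
ee_pos: [0.5193, 0.2979, 0.0467]
tcp_rot: [180.0, 0.0, 177.2]
wrist_force: [-1.6, -1.5, 3.3]
opening: 0.0397
grasp_force: 41.1
time: 14.67
ee_pos: [0.5191, 0.2978, 0.0461]
tcp_rot: [-180.0, -0.0, 177.2]
wrist_force: [0.1, -0.3, -0.3]
opening: 0.0854
grasp_force: 0.0
time: 14.92
ee_pos: [0.5192, 0.2978, 0.0463]
tcp_rot: [-180.0, -0.0, 177.2]
wrist_force: [-0.6, -0.6, 0.3]
opening: 0.0848
grasp_force: 0.0
time: 15.33
ee_pos: [0.5205, 0.2985, 0.1933]
tcp_rot: [179.7, 0.4, 177.2]
wrist_force: [0.7, 0.7, 0.3]
opening: 0.085
grasp_force: 0.0
d tool [-0.0968 -0.5835  0.0033] turn -5.0 q6 32.7
```

```bash
python3 -m pendant '0 -0.03 0 -2 0.085;-0.01 -0.07 0 -5 0.085;-0.02 -0.11 0 -5 0.085;-0.03 -0.15 0 -5 0.085;-0.03 -0.19 0 -5 0.085';python3 -m pendant '0 -0.04 0 0 0.085;0 -0.08 0 0 0.085;0 -0.12 0 0 0.085;0 -0.16 0 0 0.085;0 -0.2 0 0 0.085';python3 -m pendant '0 -0.04 0 0 0.085;0 -0.08 0 0 0.085;0 -0.11 0 0 0.085;0 -0.14 0 0 0.085;0 -0.14 0 0 0.085';python3 -c "
from h import *
rel(0.5885,-0.289,0.19,2.2)"
```

```text
time: 15.75
ee_pos: [0.5406, 0.1047, 0.1861]
tcp_rot: [-180.0, 0.0, -177.8]
wrist_force: [0.2, -0.7, -0.4]
opening: 0.0849
grasp_force: 0.0
time: 16.17
ee_pos: [0.5471, -0.0953, 0.1865]
tcp_rot: [-180.0, 0.0, -177.8]
wrist_force: [1.4, -0.2, 0.6]
opening: 0.0849
grasp_force: 0.0
time: 16.58
ee_pos: [0.5524, -0.2379, 0.1856]
tcp_rot: [-179.9, -0.0, -178.1]
wrist_force: [-0.1, -1.6, 1.0]
opening: 0.085
grasp_force: 0.0
d tool [-0.0344 -0.0523 -0.0044] turn -0.3 q6 -25.2
```

```bash
python3 -m pendant '-0.02 -0.03 0 0 0.085;-0.0345 -0.0523 0 0 0.085;-0.0345 -0.0523 0 0 0.085;-0.0345 -0.0523 0 0 0.085';python3 -m pendant '0 0 0 0 0.085;0 0 0 0 0.085;0 0 0 0 0.085';python3 - <<'E'
from h import *
import cv2
rel(0.5885,-0.289,0.062,2.2)
i=bot.camera_info("wrist");cv2.imwrite("pics/w3.png",bot.camera("wrist"))
T=i['extrinsics']
for p in([.5885,-.289,.078],[.5842,-.2864,.008]):
    c=i['mtx']@(T[:3,:3].T@(np.array(p)-T[:3,3]));print((c/c[2])[:2])
E
```

```text
time: 16.92
ee_pos: [0.5894, -0.2847, 0.1852]
tcp_rot: [180.0, -0.1, -177.9]
wrist_force: [-0.1, 0.0, -0.1]
opening: 0.085
grasp_force: 0.0
time: 17.17
ee_pos: [0.589, -0.2833, 0.1869]
tcp_rot: [-180.0, 0.0, -177.8]
wrist_force: [0.3, 1.3, 0.9]
opening: 0.0847
grasp_force: 0.0
d tool [ 0.0007 -0.0056  0.1249] turn 0.0 q6 -27.9
[304.87189486 247.60755588]
[310.80914727 213.38140898]
```

View pics/w3.png

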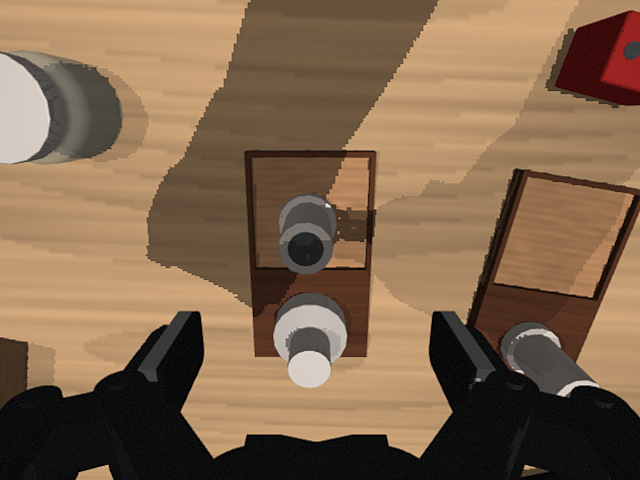

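The holder's top is at (305.5,249), against a prediction of (305,247.6), and the jar is clear at the upper left. Descending.

```bash
python3 -m pendant '0.0007 -0.0056 0.02 0 0.085;0.0007 -0.0056 0.05 0 0.085;0.0007 -0.0056 0.08 0 0.085;0.0007 -0.0056 0.1 0 0.085;0.0007 -0.0056 0.105 0 0.085'; python3 -m pendant '0 0 0 0 0.085;0 0 0 0 0.085;0 0 0 0 0.085;0 0 0 0 0.085'; python3 -c "
from h import *
rel(0.5885,-0.289,0.062,2.2)"
```

```text
time: 17.63
ee_pos: [0.5869, -0.2885, 0.0774]
tcp_rot: [179.9, -0.3, -177.8]
wrist_force: [-0.2, 0.0, -0.1]
opening: 0.0848
grasp_force: 0.0
time: 17.97
ee_pos: [0.5895, -0.2901, 0.0834]
tcp_rot: [-179.9, 0.1, -177.8]
wrist_force: [0.4, -1.0, 0.0]
opening: 0.0849
grasp_force: 0.0
d tool [0.001  0.0012 0.0214] turn -0.0 q6 -28.4
```

```bash
python3 -m pendant '0 0 0.008 0 0.085;0 0 0.014 0 0.085;0 0 0.0195 0 0.085;0 0 0.0195 0 0.085;0 0 0.0195 0 0.085'; python3 -m pendant '0 0 0 0 0.06;0 0 0 0 0.045;0 0 0 0 0.025;0 0 0 0 0.025;0 0 0 0 0.025';  python3 -m pendant '0 0 0 0 0.025;0 0 0 0 0.025;0 0 0 0 0.025'; python3 -m pendant '0 0 -0.01 0 0.025;0 0 -0.03 0 0.025;0 0 -0.06 0 0.025;0 0 -0.09 0 0.025;0 0 -0.11 0 0.025';python3 -m pendant '0 0 0 0 0.025;0 0 0 0 0.025;0 0 0 0 0.025';python3 -c "
from h import *
rel(0.5977,-0.0894,0.172,-6.7)"
```

```text
time: 18.38
ee_pos: [0.5883, -0.2896, 0.061]
tcp_rot: [180.0, -0.1, -177.8]
wrist_force: [-0.5, 0.4, 0.3]
opening: 0.0852
grasp_force: 0.0
time: 18.8
ee_pos: [0.5889, -0.2899, 0.0622]
tcp_rot: [-180.0, 0.0, -177.8]
wrist_force: [0.9, -0.2, -0.5]
opening: 0.0334
grasp_force: 39.7
time: 19.05
ee_pos: [0.5888, -0.2899, 0.0621]
tcp_rot: [-180.0, 0.0, -177.8]
wrist_force: [-0.3, -0.6, 3.2]
opening: 0.0332
grasp_force: 39.8
time: 19.47
ee_pos: [0.5888, -0.2898, 0.1752]
tcp_rot: [-179.9, 0.1, -177.8]
wrist_force: [0.8, -0.4, -0.5]
opening: 0.0328
grasp_force: 39.9
time: 19.72
ee_pos: [0.5884, -0.2896, 0.1709]
tcp_rot: [180.0, -0.1, -177.8]
wrist_force: [-0.4, 0.3, -1.8]
opening: 0.033
grasp_force: 39.9
d tool [-0.0169  0.1997 -0.0011] turn 8.9 q6 -28.4
```

```bash
python3 -m pendant '-0.002 0.025 0 3 0.025;-0.005 0.06 0 8.9 0.025;-0.009 0.1 0 8.9 0.025;-0.013 0.14 0 8.9 0.025;-0.0169 0.175 0 8.9 0.025';python3 -m pendant '0 0.015 0 0 0.025;0 0.02 0 0 0.025;0 0.02 0 0 0.025;0 0.02 0 0 0.025;0 0.02 0 0 0.025';python3 -c "
from h import *
rel(0.5977,-0.0894,0.063,-6.7)"
```

```text
time: 20.13
ee_pos: [0.5979, -0.1121, 0.17]
tcp_rot: [180.0, -0.2, 173.3]
wrist_force: [-0.1, -0.9, -1.0]
opening: 0.0328
grasp_force: 40.0
time: 20.55
ee_pos: [0.601, -0.0957, 0.1712]
tcp_rot: [-180.0, -0.0, 173.2]
wrist_force: [0.0, 0.5, -0.3]
opening: 0.0329
grasp_force: 40.1
d tool [0.0041 0.0059 0.1082] turn -0.1 q6 -2.2
```

```bash
python3 -m pendant '0.004 0.006 0.01 0 0.025;0.004 0.006 0.04 0 0.025;0.004 0.006 0.065 0 0.025;0.004 0.006 0.085 0 0.025;0.004 0.006 0.092 0 0.025';python3 -m pendant '0 0 0 0 0.025;0 0 0 0 0.025;0 0 0 0 0.025;0 0 0 0 0.025;0 0 0 0 0.025';python3 -c "
from h import *
rel(0.5977,-0.0894,0.062,-6.7)"
```

```text
time: 20.97
ee_pos: [0.5962, -0.0892, 0.0761]
tcp_rot: [-180.0, -0.3, 173.2]
wrist_force: [-0.9, 0.4, -1.6]
opening: 0.033
grasp_force: 40.1
time: 21.38
ee_pos: [0.5986, -0.0882, 0.0811]
tcp_rot: [-180.0, 0.1, 173.3]
wrist_force: [-0.3, -1.0, -0.7]
opening: 0.0333
grasp_force: 40.1
d tool [ 0.0008 -0.0013  0.0191] turn -0.0 q6 -1.6
```

```bash
python3 -m pendant '0 -0.001 0.006 0 0.025;0 -0.001 0.012 0 0.025;0 -0.001 0.016 0 0.025;0 -0.001 0.017 0 0.025;0 -0.001 0.018 0 0.025';python3 -m pendant '0 0 0 0 0.025;0 0 0 0 0.025;0 0 0 0 0.025;0 0 0 0 0.025'
```

```text
time: 21.8
ee_pos: [0.5976, -0.089, 0.0621]
tcp_rot: [-180.0, -0.0, 173.3]
wrist_force: [-5.9, 0.4, 12.5]
opening: 0.033
grasp_force: 41.0
time: 22.13
ee_pos: [0.5977, -0.089, 0.0621]
tcp_rot: [-180.0, -0.0, 173.3]
wrist_force: [-2.7, 0.8, 5.4]
opening: 0.0334
grasp_force: 40.5
```

The holder is down. Releasing, going up, and over to the rose in the spare tray.

```bash
python3 -m pendant '0 0 0 0 0.045;0 0 0 0 0.06;0 0 0 0 0.085;0 0 0 0 0.085;0 0 0 0 0.085'; python3 -m pendant '0 0 0 0 0.085;0 0 0 0 0.085;0 0 0 0 0.085';python3 -m pendant '0 0 -0.02 0 0.085;0 0 -0.05 0 0.085;0 0 -0.08 0 0.085;0 0 -0.11 0 0.085;0 0 -0.11 0 0.085';python3 -c "
from h import *
rel(0.5435,0.0908,0.172,13.6)"
```

```text
time: 22.55
ee_pos: [0.5979, -0.089, 0.0616]
tcp_rot: [180.0, -0.0, 173.3]
wrist_force: [0.2, 0.1, -0.3]
opening: 0.0853
grasp_force: 0.0
time: 22.8
ee_pos: [0.5979, -0.089, 0.0618]
tcp_rot: [-180.0, 0.0, 173.3]
wrist_force: [-0.2, 0.1, 0.1]
opening: 0.085
grasp_force: 0.0
time: 23.22
ee_pos: [0.5998, -0.0893, 0.1785]
tcp_rot: [-180.0, 0.5, 173.3]
wrist_force: [0.8, -0.9, 0.4]
opening: 0.0848
grasp_force: 0.0
d tool [0.077  0.1722 0.0065] turn -20.3 q6 -1.7
```

```bash
python3 -m pendant '0.01 0.025 0 -7 0.085;0.025 0.06 0 -14 0.085;0.04 0.095 0 -20.3 0.085;0.056 0.13 0 -20.3 0.085;0.071 0.165 0 -20.3 0.085';python3 -m pendant '0 0 0 0 0.085;0 0 0 0 0.085;0 0 0 0 0.085;0 0 0 0 0.085';python3 -c "
from h import *
rel(0.5437,0.0906,0.065,13.6)"
```

```text
time: 23.63
ee_pos: [0.5459, 0.0846, 0.1717]
tcp_rot: [180.0, 0.0, -166.4]
wrist_force: [-0.1, 0.5, -0.2]
opening: 0.0847
grasp_force: 0.0
time: 23.97
ee_pos: [0.547, 0.0823, 0.1717]
tcp_rot: [-180.0, -0.0, -166.5]
wrist_force: [0.0, -0.4, -0.7]
opening: 0.0846
grasp_force: 0.0
d tool [0.0012 0.0088 0.1067] turn -0.1 q6 -5.0
```

```bash
python3 -m pendant '0.001 0.009 0.01 0 0.085;0.001 0.009 0.04 0 0.085;0.001 0.009 0.065 0 0.085;0.001 0.009 0.085 0 0.085;0.001 0.009 0.09 0 0.085';python3 -m pendant '0 0 0 0 0.085;0 0 0 0 0.085;0 0 0 0 0.085;0 0 0 0 0.085;0 0 0 0 0.085';python3 -c "
from h import *
rel(0.5437,0.0906,0.065,13.6)"
```

```text
time: 24.38
ee_pos: [0.5416, 0.0909, 0.0773]
tcp_rot: [180.0, -0.3, -166.5]
wrist_force: [-0.5, 0.5, -0.8]
opening: 0.0851
grasp_force: 0.0
time: 24.8
ee_pos: [0.5442, 0.0918, 0.083]
tcp_rot: [-180.0, 0.1, -166.4]
wrist_force: [-0.1, -0.0, 1.0]
opening: 0.0852
grasp_force: 0.0
d tool [ 0.0008 -0.001   0.018 ] turn -0.0 q6 -4.0
```

```bash
python3 -m pendant '0 0 0.008 0 0.085;0 0 0.013 0 0.085;0 0 0.017 0 0.085;0 0 0.017 0 0.085;0 0 0.017 0 0.085'; python3 -m pendant '0 0 0 0 0.06;0 0 0 0 0.045;0 0 0 0 0.022;0 0 0 0 0.022;0 0 0 0 0.022' 40;  python3 -m pendant '0 0 0 0 0.022;0 0 0 0 0.022;0 0 0 0 0.022'; python3 -m pendant '0 0 -0.01 0 0.022;0 0 -0.03 0 0.022;0 0 -0.06 0 0.022;0 0 -0.09 0 0.022;0 0 -0.11 0 0.022';python3 -m pendant '0 0 0 0 0.022;0 0 0 0 0.022;0 0 0 0 0.022';python3 -c "
from h import *
rel(0.5842,-0.2864,0.175,2.2)"
```

```text
time: 25.22
ee_pos: [0.5433, 0.0917, 0.0643]
tcp_rot: [180.0, -0.1, -166.4]
wrist_force: [0.0, 0.2, -0.0]
opening: 0.0848
grasp_force: 0.0
time: 25.63
ee_pos: [0.5438, 0.0917, 0.0652]
tcp_rot: [-180.0, 0.0, -166.4]
wrist_force: [0.3, -0.2, 0.1]
opening: 0.0285
grasp_force: 39.4
time: 25.88
ee_pos: [0.5438, 0.0917, 0.0651]
tcp_rot: [-180.0, 0.0, -166.4]
wrist_force: [0.4, 0.3, 3.2]
opening: 0.0281
grasp_force: 39.5
time: 26.3
ee_pos: [0.5437, 0.0918, 0.178]
tcp_rot: [-180.0, 0.1, -166.4]
wrist_force: [0.8, 0.1, -1.4]
opening: 0.0281
grasp_force: 39.5
time: 26.55
ee_pos: [0.5432, 0.0916, 0.174]
tcp_rot: [180.0, -0.1, -166.4]
wrist_force: [-0.5, -0.9, -0.7]
opening: 0.0283
grasp_force: 39.5
d tool [ 0.0489 -0.3771 -0.001 ] turn 11.4 q6 -4.0
```

A clean 39 N grip this time. Carrying it to the rose tray.

```bash
python3 -m pendant '0.002 -0.025 0 4 0.022;0.007 -0.06 0 8 0.022;0.012 -0.1 0 11.4 0.022;0.018 -0.14 0 11.4 0.022;0.023 -0.18 0 11.4 0.022';python3 -m pendant '0 -0.04 0 0 0.022;0 -0.08 0 0 0.022;0 -0.12 0 0 0.022;0 -0.15 0 0 0.022;0 -0.17 0 0 0.022';python3 -m pendant '0 0 0 0 0.022;0 0 0 0 0.022;0 0 0 0 0.022;0 0 0 0 0.022';python3 -c "
from h import *
rel(0.5842,-0.2864,0.175,2.2)"
```

```text
time: 26.97
ee_pos: [0.5626, -0.0902, 0.1732]
tcp_rot: [180.0, -0.1, -177.8]
wrist_force: [0.8, 0.0, -1.1]
opening: 0.0282
grasp_force: 39.6
time: 27.38
ee_pos: [0.5689, -0.2615, 0.1726]
tcp_rot: [179.9, -0.2, -178.0]
wrist_force: [-0.8, 0.7, -0.3]
opening: 0.0283
grasp_force: 39.6
time: 27.72
ee_pos: [0.5698, -0.2574, 0.1742]
tcp_rot: [180.0, -0.1, -177.8]
wrist_force: [0.0, -0.5, -1.4]
opening: 0.0285
grasp_force: 39.7
d tool [-0.0132 -0.0295 -0.0008] turn 0.0 q6 -26.6
```

```bash
python3 -m pendant '-0.007 -0.015 0 0 0.022;-0.0135 -0.029 0 0 0.022;-0.0135 -0.029 0.02 0 0.022;-0.0135 -0.029 0.05 0 0.022;-0.0135 -0.029 0.075 0 0.022';python3 -m pendant '0 0 0.01 0 0.022;0 0 0.015 0 0.022;0 0 0.015 0 0.022;0 0 0.015 0 0.022;0 0 0.015 0 0.022';python3 -c "
from h import *
rel(0.5842,-0.2864,0.065,2.2)"
```

```text
time: 28.13
ee_pos: [0.5849, -0.2859, 0.0987]
tcp_rot: [-180.0, 0.0, -177.7]
wrist_force: [0.3, -0.7, -2.0]
opening: 0.0279
grasp_force: 39.8
time: 28.55
ee_pos: [0.5854, -0.2872, 0.0868]
tcp_rot: [-179.9, 0.1, -177.8]
wrist_force: [0.0, -0.3, -0.6]
opening: 0.0282
grasp_force: 39.8
d tool [0.0012 0.0008 0.0218] turn -0.0 q6 -28.3
```

```bash
python3 -m pendant '0.001 0.001 0.007 0 0.022;0.001 0.001 0.013 0 0.022;0.001 0.001 0.017 0 0.022;0.001 0.001 0.019 0 0.022;0.001 0.001 0.02 0 0.022';python3 -m pendant '0 0 0 0 0.022;0 0 0 0 0.022;0 0 0 0 0.022;0 0 0 0 0.022'
```

```text
time: 28.97
ee_pos: [0.5832, -0.2859, 0.0652]
tcp_rot: [180.0, -0.0, -177.8]
wrist_force: [-5.7, 2.7, 12.4]
opening: 0.0285
grasp_force: 40.7
time: 29.3
ee_pos: [0.5834, -0.286, 0.0652]
tcp_rot: [180.0, -0.0, -177.8]
wrist_force: [-2.5, 1.6, 5.3]
opening: 0.0283
grasp_force: 40.1
```

Down at 0.0652. Releasing, going up, then checking.

```bash
python3 -m pendant '0 0 0 0 0.045;0 0 0 0 0.06;0 0 0 0 0.085;0 0 0 0 0.085;0 0 0 0 0.085'; python3 -m pendant '0 0 0 0 0.085;0 0 0 0 0.085;0 0 0 0 0.085';python3 -m pendant '0 0 -0.02 0 0.085;0 0 -0.05 0 0.085;0 0 -0.09 0 0.085;0 0 -0.13 0 0.085;0 0 -0.15 0 0.085';python3 -m pendant '0.04 0 -0.02 0 0.085;0.08 0 -0.04 0 0.085;0.12 0 -0.06 0 0.085;0.15 0 -0.06 0 0.085;0.15 0 -0.06 0 0.085';python3 - <<'E'
from workcell import bot
import cv2
cv2.imwrite("pics/end.png",cv2.resize(bot.camera("scene")[195:340,150:480],None,fx=2.4,fy=2.4,interpolation=cv2.INTER_CUBIC))
E
```

```text
time: 29.72
ee_pos: [0.5835, -0.2861, 0.0646]
tcp_rot: [180.0, -0.0, -177.8]
wrist_force: [0.7, 0.5, 0.2]
opening: 0.0846
grasp_force: 0.0
time: 29.97
ee_pos: [0.5835, -0.2861, 0.0648]
tcp_rot: [-180.0, 0.0, -177.8]
wrist_force: [0.0, -0.3, 0.0]
opening: 0.085
grasp_force: 0.0
time: 30.38
ee_pos: [0.584, -0.2863, 0.2203]
tcp_rot: [-179.9, 0.3, -177.8]
wrist_force: [0.3, -0.4, 1.3]
opening: 0.085
grasp_force: 0.0
time: 30.8
ee_pos: [0.4292, -0.2919, 0.2781]
tcp_rot: [-179.9, 0.1, -177.9]
wrist_force: [0.0, -0.2, -0.5]
opening: 0.0852
grasp_force: 0.0
```

View pics/end.png

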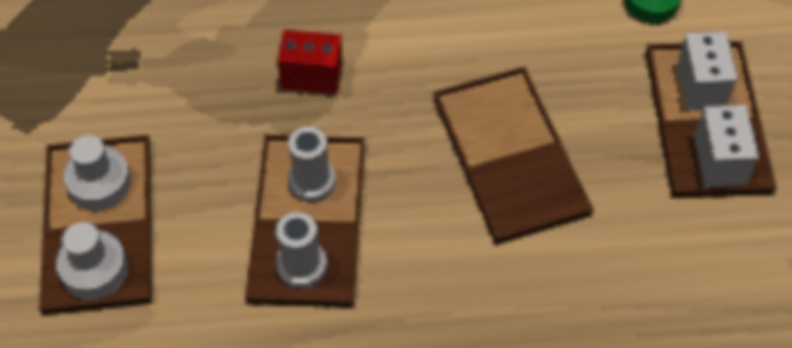

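All three parts stand upright beside their matching samples: rose top at (87,149), holder top at (308,141), block middle dot at (710,55). The spare tray is empty. I'll check the offsets numerically and hand in if all are small.

Run:
```python
from h import *
i=bot.camera_info("scene");ok=True
for p,z,t in(((87,149),.07,(.5842,-.2864)),((308,141),.078,(.5977,-.0894)),((710,55),.058,(.5191,.2978))):
    e=ray([((p[0]+.5)/2.4-.5+150,(p[1]+.5)/2.4-.5+195)],z,i)[0]-t;print(e.round(4));ok&=np.linalg.norm(e)<.009
if ok: print(bot.job_done())
```

```text
[-0.0015  0.0012]
[-0.0016  0.0014]
[-0.0012  0.    ]
the job is handed in; nothing more can be done
None
```

The rose, terminal housing and lamp holder each stand upright in the tray with their matching sample, within about 2 mm of the middle by the final camera check; the spare tray is empty, and the job was handed in at about 31 s (the judge's verdict was not shown).

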